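# Load the bearing-block tray, clip on its cover and lock the tab-lock selector

## Robot

A 6-joint arm with a two-finger parallel gripper is mounted at the origin on the work surface. World frame = base frame: x ahead of the robot, y to its left, z up, the work surface at z = 0. Lengths are in mm, angles in rad, forces in N, time in s.
With the tool pointing down it reaches from about 225 to 875 mm from the base axis. Payload 3.4 kg.
Tool frame: the origin (TCP) lies between the finger pads; the fingertips stand ahead of it and the grasp point (between the pads) lies 5 mm behind it (robot.tip_reach is the z of the fingertips in the tool frame, in mm); z points along the fingers, y is the line along which they close (so a half turn about z gives the same grasp; the last joint's range is limited). The gripper opens to 85 mm and grips with 20 to 120 N. Pads are 22 mm wide; open, the fingers measure 114 mm over their backs; the gripper's body (76 mm by 85 mm) begins 54 mm behind the grasp point. The pads swing forward as they close: fully open they stand 13 mm farther back than shut.
Start: joints at [-1.381, 0.276, 1.505, -0, 1.361, -0.121], TCP at [175.846, -547.485, 245.328] pointing down, gripper open.
Joint ranges: [-2.89, 2.89], [-0.75, 2.08], [0.22, 2.7], [-1.18, 4.32], [0.11, 2.71], [-2.7, 2.7]. Speed limits (rad/s): [2.57, 2.57, 3.14, 3.14, 3.14, 3.14].

## Interface

Orientations are given as a unit quaternion [x, y, z, w].
In Python, from station import robot gives the robot as it stands. Calls block until the motion is done:
- robot.goto(position, orientation): joint-space move of the TCP to a pose.
- robot.move_linear(position, orientation=None, rate=150, max_force=None): straight line of the TCP; orientation=None keeps the orientation; rate is the mean speed in mm/s. With max_force (N) it stops when the force on the tool has changed by that much, and returns True; else False.
- robot.move_j(angles): joint-space move.
- robot.set_gripper(opening): opening from 0.0 (shut) to 1.0 (fully open); the grip force is fixed at half the most; returns when the fingers have stopped.
- robot.sleep(seconds).
- robot.ik(position, orientation): joint angles nearest the present ones, or None.
- robot.read_state(): the state.
- robot.read_camera(name): name is "scene" or "top" or "wrist"; returns the picture (400x640x3 uint8, red, green, blue); there is no depth.
- robot.camera_info(name): a dict with "camera_matrix" (3x3 intrinsics, pixels), "dist_coeffs" ([k1, k2, p1, p2, k3] as OpenCV has them; the pictures are not rectified), "world_from_camera" (4x4, takes a point from camera to world coordinates); the wrist camera has in their place "hand_eye" (4x4, takes a point from camera to tool coordinates, whose origin is the TCP and whose axes are the flange's). Camera axes: x right, y up, looking along -z (the intrinsics and any distortion apply to the point x, -y, -z); pixel columns grow to the right and rows downward; lengths in mm; the calibration is good to about 2 mm. A picture is of the moment at which its call begins: read the wrist's pose just before it. camera_info takes no time and is no camera call.
A pose or a line that the arm cannot do raises robot.Unreachable and nothing moves.
- robot.job_done(): hands the job in; it is judged then, once.
Trained networks look in the newest picture that a camera, given by its name, has taken for a name from the list of things; names that differ only in an ending like _2 or _b are one class to them, and where a whole thing is asked for, a point or a joint stands for the part that bears it (a point fixed in the world has none). Each returns a list of dicts, best first, with "conf" (0 to 1); they miss things now and then, are a little off and sometimes report something else, mostly with a low value. They report only what shows in the picture. A call takes as long as a camera call.
- robot.find_in(camera, query): "rect" ([left, top, width, height] in pixels, round what is visible of it).
- robot.outline_of(camera, query): "region" (400x640 bool, what is visible of it) and "rect" ([left, top, width, height] in pixels, round what is visible of it).
The state is a dict: "time_s": time; "joint_positions": joint angles; "joint_velocities": joint speeds; "effort": joint torques, N m; "ee_pos": TCP position; "eef_rot": TCP orientation; "ft_force": force on the tool from outside, world axes, zero at the start; "wrist_torque": the same for the moment, N m; "opening": opening from 0.0 (shut) to 1.0 (fully open); "finger_force": force on a finger pad.
Only numpy, scipy, OpenCV 4.12 (cv2) and the standard library are available. Lean on these libraries where they do the work, as an engineer would, in place of code of your own. Each camera call takes 0.05 s, during which the arm holds its last target. There are 200 camera calls.

## Task

Load the tray on the fixture for transport: pinch the selector's two yellow tabs and swing its red tongue clear of the tray, put every loose bearing block flat into the tray's bays, and press the blue-framed cover down over them until both clip arms snap home. Then pinch the tabs again and turn the selector back so that the red tongue lies over the cover's rim with the tabs sprung out (locked). Leave the other things on the bench where they are.

Things in the scene. Friction and masses are not known exactly. Their poses are not given: they have to be found in the camera images.
- fixture: Loading fixture fixed to the bench, place and yaw vary: aluminium plate 210 x 278 x 8 mm with a black tray and, at its +y end, the selector. Origin: under the tray's centre, at bench height; z up. A green patch on the plate marks where the red tongue points when clear.
- tray_floor (a point): Centre of the tray's floor, 22 mm above the bench, axes as the fixture's. The tray is 156 (x) x 124 (y) mm inside, walls 5 mm thick and 12 mm high (rim 34 mm above the bench). A cross of ribs 4 mm thick, 5 mm high parts it into four bays 76 x 60 mm, centres at (+-40, +-32) mm.
- roller (a point): Sprung steel roller outside the tray's +x wall, 8 mm thick, 30 mm long, 27 mm above the bench, at fixture (86, 0) mm; its twin is on the -x wall at (-86, 0). Each gives way inwards and then catches a clip arm of the cover.
- selector (a joint): Selector angle (rad), axis vertical at fixture (0, 128) mm, growing anticlockwise from above. 0 to 0.08: locked, tongue points to fixture -y, over the tray's rim, in the cover's way. 1.17 to 1.25 (stop): clear, tongue nearly along fixture +x. At both the tabs spring out and lock it; it turns (0.05 N m) only with both tabs at least 5 mm in. Let go half way, it stays, tabs part in.
- tab_a (a joint): Travel of the first yellow tab towards the axis (m): 0 out, 0.009 fully in. At selector 0 it is on the knob's fixture +x side. Each tab is an upright plate 26 mm wide, 54 to 80 mm above the bench; spring 2.4 N at rest, 6 N fully in.
- tab_b (a joint): The same for the second tab, on the opposite side. Outer faces of the tabs: 62 mm apart at rest, 44 mm when both are fully in. A squeeze of 25 to 40 N from above, centred on selector_grip, works both.
- selector_grip (a point): On the selector's axis, 72 mm above the bench, at the height to pinch. Its x axis is the line through the two tabs and turns with the knob (world yaw = fixture yaw + selector angle); its -y axis points along the tongue. The black cap on the knob is 40 mm across, its top 85 mm above the bench.
- tongue_tip (a point): On top of the red tongue, 50 mm from the selector's axis, 52 mm above the bench. The tongue is 16 mm wide, 12 mm thick and ends 54 mm from the axis; locked, it passes 2 mm over the rim of a seated cover.
- cover: Clip-on cover, 190 x 176 x 67 mm, 250 g: clear hollow dome, 162 x 130 mm, top at 41 mm; blue rim. Origin: centre of its foot (lower end of the clip arms), z up. x runs through the two rigid blue clip arms (40 mm wide, hooks inward), flared skirts beside them and on the y sides pass outside the tray's walls with 3 mm of play, 2 mm when home. It lies upright, yaw within 0.5 rad.
- cover_handle (a point): Centre of the top of the cover's black handle bar: 70 mm long (cover x), 18 mm thick (cover y), standing 26 mm above the dome; 67 mm above the cover's origin.
- cover_rim (a point): Centre of the underside of the cover's rim (4 mm thick), 18 mm above its origin. The cover goes on with its x along the fixture's x, either way round. Set down, it rests on the rollers with this point about 45 mm above the bench; 8 to 20 N straight down on the handle snaps it home, this point then 34 mm above the bench.
- block1: Bearing block, bright aluminium with a brass bush in its top, 60 (x) x 36 (y) x 26 mm, 150 g, lying flat; origin at the centre of its underside, z up. Three or four are present.
- block2: Bearing block, bright aluminium with a brass bush in its top, 60 (x) x 36 (y) x 26 mm, 150 g, lying flat; origin at the centre of its underside, z up. Three or four are present.
- block3: Bearing block, bright aluminium with a brass bush in its top, 60 (x) x 36 (y) x 26 mm, 150 g, lying flat; origin at the centre of its underside, z up. Three or four are present.
- block4: Bearing block, bright aluminium with a brass bush in its top, 60 (x) x 36 (y) x 26 mm, 150 g, lying flat; origin at the centre of its underside, z up. Three or four are present.
- kit_box1: Clear parts box with dark contents, 90 x 62 x 26 mm; not part of the job, leave it. Origin at the middle of its underside.
- kit_box2: Clear parts box with brass contents, 90 x 62 x 26 mm; leave it. Origin at the middle of its underside.
- kit_box3: Clear parts box with steel contents, 90 x 62 x 26 mm; leave it. Origin at the middle of its underside.
- screwdriver: Green-handled screwdriver, 200 mm long, lying; leave it. Origin at the middle of its underside.
- grease_jar: Grease jar with orange cap, 60 mm across, 70 mm high; leave it. Origin at the middle of its underside.
- mallet: Hammer with a wooden handle and steel head, lying flat; leave it. Origin at the middle of its underside.

How it is judged:
By the outcome, as a careful person would: the job done as asked, in the order asked, and still so for the second after the job is handed in, with the robot touching nothing.
Of block1, block2, block3, block4 only 3 to 4 are there at a start; the rules pass over those that are not, and their reading is None.
At some moment in a run one of block1, block2, block3, block4 may be knocked a few centimetres aside while the robot is not near it.
Once in a run the grip may slacken for a moment while it holds something.
It also fails if it takes over 208 s, if anything falls off the work surface, if the arm or the gripper's body presses on something with over 40 N, if the wrist force passes 120 N, or if a joint passes its speed limit or range.

## Working session

There is one attempt and no reset: what is moved stays moved. The work goes in short steps, each a Python script; the robot and the scene stay as the last script left them, time stands still between calls to the robot, and variables do not carry over. Pictures are saved under pics/ and viewed, at most 14 in all, crops included, and the job is handed in when it is done.

```bash
ls; mkdir -p pics
python3 - <<'E'
from station import robot
import cv2,numpy as np
np.set_printoptions(precision=3,suppress=True)
for c in("top","scene"):
    im=robot.read_camera(c); cv2.imwrite(f"pics/{c}0.png",im[:,:,::-1])
    i=robot.camera_info(c); print(c,i)
    for q in("fixture","cover","block1","tongue_tip","tab_a","cover_handle","kit_box1","grease_jar","mallet","screwdriver"):
        print(q,[(round(d["conf"],2),[int(v) for v in d["rect"]]) for d in robot.find_in(c,q)][:6])
print(robot.camera_info("wrist"),robot.tip_reach,robot.read_state())
E
```

```text
pics
top {'camera_matrix': array([[362.379,   0.   , 314.032],
       [  0.   , 362.379, 201.326],
       [  0.   ,   0.   ,   1.   ]]), 'dist_coeffs': array([-0.081,  0.   ,  0.   ,  0.   ,  0.   ]), 'world_from_camera': array([[  -0.022,    0.989,   -0.147,  386.058],
       [  -0.999,   -0.017,    0.029,  -52.142],
       [   0.026,    0.148,    0.989, 1123.679],
       [   0.   ,    0.   ,    0.   ,    1.   ]])}
fixture [(0.9, [224, 166, 96, 74])]
cover [(0.53, [206, 257, 22, 24])]
block1 [(0.82, [150, 193, 17, 15]), (0.8, [190, 194, 11, 19]), (0.76, [186, 228, 15, 17]), (0.64, [154, 231, 18, 24])]
tongue_tip [(0.94, [233, 180, 26, 28]), (0.44, [367, 186, 64, 64])]
tab_a []
cover_handle [(0.96, [368, 188, 64, 64]), (0.35, [227, 162, 94, 79])]
kit_box1 [(0.75, [363, 150, 20, 29]), (0.71, [183, 141, 24, 28]), (0.6, [307, 245, 25, 32]), (0.51, [152, 189, 18, 25])]
grease_jar [(0.64, [224, 161, 98, 81]), (0.6, [201, 259, 27, 21]), (0.15, [187, 229, 13, 19])]
mallet [(0.72, [222, 163, 98, 81]), (0.69, [433, 148, 35, 78])]
screwdriver [(0.63, [234, 245, 62, 34]), (0.49, [361, 149, 23, 
[... 1271 characters left out ...]
nd_eye': array([[   0.001,    0.949,    0.314,   81.801],
       [   1.   ,   -0.   ,   -0.   ,    1.136],
       [  -0.   ,    0.314,   -0.949, -129.1  ],
       [   0.   ,    0.   ,    0.   ,    1.   ]])} 14.0 {'time_s': 1.1, 'joint_positions': array([-1.381,  0.276,  1.505, -0.   ,  1.361, -0.121]), 'joint_velocities': array([-0.001, -0.001,  0.   ,  0.   ,  0.001, -0.001]), 'effort': array([ -0.001, -41.667, -24.61 ,   0.   ,   0.   ,   0.   ]), 'ee_pos': array([ 175.833, -547.486,  245.315]), 'eef_rot': array([ 0.988,  0.155, -0.   ,  0.   ]), 'ft_force': array([-0.266, -0.401, -0.3  ]), 'wrist_torque': array([ 0.04 , -0.004,  0.081]), 'finger_force': 0.0, 'opening': 0.9987196229491844}
```

Run:
```python
import cv2
a=cv2.imread("pics/top0.png")[130:300,130:480]; cv2.imwrite("pics/t0c.png",cv2.resize(a,None,fx=2.28,fy=2.28,interpolation=2))
```

```text
(no output)
```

View pics/t0c.png

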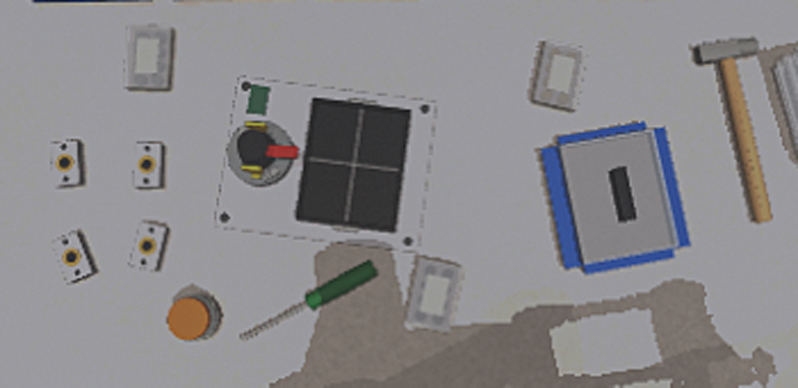

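```bash
cat > h.py <<'E'
from station import robot
import cv2, numpy as np
from scipy.spatial.transform import Rotation as R
np.set_printoptions(precision=3,suppress=True)
def quat(psi):            # tool down, tool x at world heading psi, tool y = (sin,-cos)
    return np.array([np.cos(psi/2),np.sin(psi/2),0,0])
def shot(cam,name=None):
    s=robot.read_state(); im=robot.read_camera(cam); i=robot.camera_info(cam)
    if cam=="wrist":
        T=np.eye(4); T[:3,:3]=R.from_quat(s["eef_rot"]).as_matrix(); T[:3,3]=s["ee_pos"]; T=T@i["hand_eye"]
    else: T=i["world_from_camera"]
    if name: cv2.imwrite(f"pics/{name}.png",im[:,:,::-1])
    return im,(i["camera_matrix"],i["dist_coeffs"],T)
def unproj(px,cal,z):
    K,d,T=cal; n=cv2.undistortPoints(np.float64(px).reshape(-1,1,2),K,d)[:,0]
    r=np.c_[n[:,0],-n[:,1],-np.ones(len(n))]@T[:3,:3].T; o=T[:3,3]
    return (o+r*((z-o[2])/r[:,2])[:,None])[:,:2]
def rect(mask,cal,z,kernel=3):
    """largest blob -> centre, (long,short), heading of long side in (-pi/2,pi/2]"""
    m=cv2.morphologyEx(mask.astype(np.uint8),cv2.MORPH_OPEN,np.ones((kernel,kernel)))
    cs=cv2.findContours(m,cv2.RETR_EXTERNAL,cv2.CHAIN_APPROX_NONE)[0]
    c=max(cs,key=cv2.contourArea)[:,0]
    p=unproj(c,cal,z); b=cv2.boxPoints(cv2.minAreaRect(np.float32(p)))
    e=[b[1]-b[0],b[2]-b[1]]; L=[np.linalg.norm(v) for v in e]; k=int(L[1]>L[0])
    a=np.arctan2(e[k][1],e[k][0]); a=(a+np.pi/2)%np.pi-np.pi/2
    return b.mean(0),(L[k],L[1-k]),a
def hsv(im): return [x.astype(int) for x in cv2.split(cv2.cvtColor(im,cv2.COLOR_RGB2HSV))]
def look(xy,psi,H,z):     # wrist camera right above xy, H above height z
    robot.goto([xy[0]-82*np.cos(psi),xy[1]-82*np.sin(psi),z+H-129],quat(psi))
E
python3 - <<'E'
from h import *
cal=shot("top")[1]
f=lambda u,v:[130+u/2.28,130+v/2.28]
print("tray",unproj([f(353,165)],cal,34),"knob",unproj([f(257,148)],cal,85),"handle",unproj([f(622,193)],cal,67))
print("blocks",unproj([f(66,162),f(147,164),f(71,257),f(147,245)],cal,26))
t=unproj([f(353,165)],cal,34)[0]
look(t,-.12,380,34); im,cal=shot("wrist","w1"); print(robot.read_state()["time_s"],robot.read_state()["joint_positions"])
H,S,V=hsv(im)
print("tray",rect(V<60,cal,34)); red=((H<8)|(H>172))&(S>150)&(V>70); print("tongue",rect(red,cal,52,1))
print("yellow",rect((abs(H-27)<8)&(S>130),cal,80,1))
E
```

```text
tray [[546.758   4.907]] knob [[563.259 124.168]] handle [[ 498.855 -345.454]]
blocks [[558.869 393.177]
 [554.189 282.386]
 [431.098 381.576]
 [445.584 279.729]]
3.4583 [-0.119  0.088  1.648 -0.     1.406  1.573]
tray (array([179.215,  46.981], dtype=float32), (np.float32(1078.0862), np.float32(315.99524)), np.float32(1.4491495))
tongue (array([566.812,  99.054], dtype=float32), (np.float32(41.64346), np.float32(15.538957)), np.float32(1.4863001))
yellow (array([594.97 , 126.021], dtype=float32), (np.float32(33.824608), np.float32(10.143483)), np.float32(1.4453064))
```

View pics/w1.png

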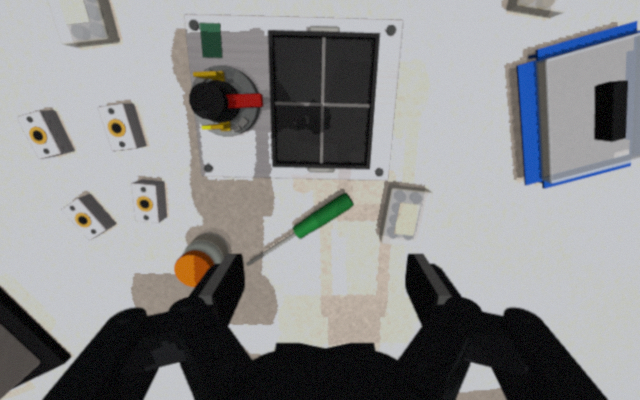

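The wrist view shows the tray centred at about (323,100), the locked red tongue at (245,100), the yellow tabs at (212,75) and (215,126), four blocks on the left and the cover on the right at (600,110).

Run:
```python
from h import *
im,cal=shot("wrist"); H,S,V=hsv(im)
m=V<75; m[185:]=0; m[:,:262]=0; m[:,390:]=0
c,L,a=rect(m,cal,34); print("tray",c,L,a)
m=(abs(H-27)<9)&(S>110); m[140:]=0; m[:,:185]=0
n,l,st,ce=cv2.connectedComponentsWithStats(m.astype(np.uint8))
for k in range(1,n):
    if st[k,4]>30: print(st[k],ce[k],unproj([ce[k]],cal,78))
th=a; Rm=np.array([[np.cos(th),-np.sin(th)],[np.sin(th),np.cos(th)]])
print("axis from tray",c+Rm@[0,128])
# reproject axis/rect for check
K,d,T=cal
def proj(P):
    q=(np.c_[P]-T[:3,3])@T[:3,:3]; q=q*[1,-1,-1]; return cv2.projectPoints(q,np.zeros(3),np.zeros(3),K,d)[0][:,0]
v=im[:,:,::-1].copy()
for sz,z,o in(((166,134),34,(0,0)),((210,278),8,(0,0)),((62,26),80,(0,128)),((156,124),22,(0,0))):
  for oy in ((0,) if z!=8 else (0,)):
    P=[np.r_[c+Rm@(np.array(o)+[x*sz[0]/2,y*sz[1]/2]),z] for x,y in((1,1),(1,-1),(-1,-1),(-1,1))]
    cv2.polylines(v,[np.int32(proj(P))],True,(255,0,255),1)
cv2.imwrite("pics/w1o.png",cv2.resize(v[:200,150:450],None,fx=2.6,fy=2.6,interpolation=2))
```

```text
tray [551.517   6.645] (np.float32(164.54518), np.float32(132.61914)) -0.1462748
[193  71  32  12 253] [210.542  75.119] [[595.831 124.178]]
[202 120  29  11 188] [218.654 125.92 ] [[541.448 127.972]]
axis from tray [570.173 133.279]
```

View pics/w1o.png

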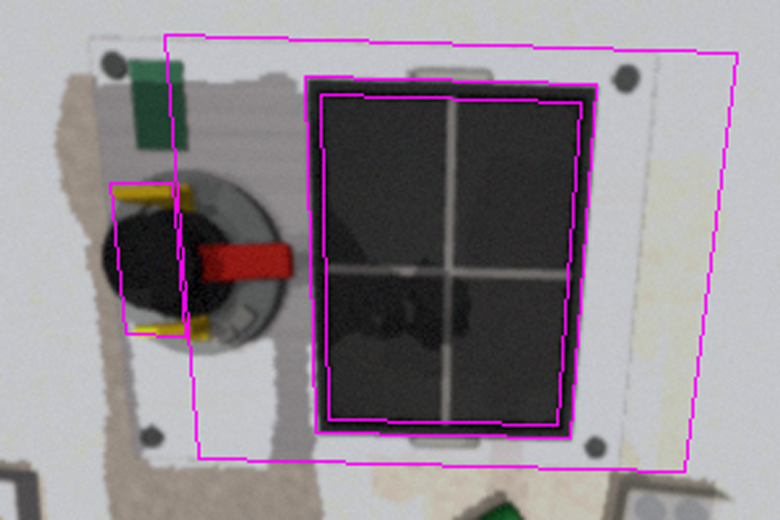

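The projected tray model sits on the image, and the tab boxes meet the tabs' upper edges. The fixture is at (551.5, 6.6) with yaw -0.146. I'll unlock the selector now.

```bash
cat >> h.py <<'E'
TH=-0.146; FC=np.array([551.5,6.6])
def fx(p,th=TH,c=None):
    c=FC if c is None else c
    return c+np.array([[np.cos(th),-np.sin(th)],[np.sin(th),np.cos(th)]])@np.array(p,float)
def st(): 
    s=robot.read_state(); print("t%.1f"%s["time_s"],"pos",s["ee_pos"],"op %.3f"%s["opening"],"ff %.1f"%s["finger_force"],"F",s["ft_force"],"q6 %.2f"%s["joint_positions"][5])
    return s
def turn(s0,s1,z=66):
    a=fx([0,128]); p=lambda s:quat(TH+s+np.pi/2)
    robot.set_gripper(0.9)
    robot.goto([*a,150],p(s0)); robot.move_linear([*a,z],max_force=15); st()
    robot.set_gripper(0.53); st()
    n=4
    for s in np.linspace(s0,s1,n+1)[1:]: robot.goto([*a,z],p(s)); 
    st(); robot.sleep(.2); robot.set_gripper(0.85); st()
    robot.move_linear([*a,150],rate=250)
E
python3 - <<'E'
from h import *
turn(0.04,1.22)
look(FC,TH,380,34); im,cal=shot("wrist","w2"); H,S,V=hsv(im); st()
red=((H<8)|(H>172))&(S>150)&(V>70); red[230:]=0; r=rect(red,cal,52,1); print("tongue",r,"sel",r[2]-TH+np.pi/2)
m=V<75; m[185:]=0; m[:,:262]=0; m[:,390:]=0
print("tray",rect(m,cal,34))
cv2.imwrite("pics/w2c.png",cv2.resize(im[:220,:,::-1],(800,275)))
E
```

```text
t5.7 pos [570.892 133.127  66.84 ] op 0.897 ff 0.0 F [ 0.026 -0.884 -0.041] q6 0.22
t6.1 pos [569.653 133.453  67.641] op 0.531 ff 7.0 F [-4.785  0.471  8.076] q6 0.22
t7.7 pos [569.374 133.914  67.377] op 0.529 ff 5.6 F [-3.55   1.243  6.127] q6 -0.96
t8.2 pos [570.957 133.193  66.366] op 0.852 ff 0.0 F [-0.071  0.287 -0.16 ] q6 -0.96
t11.0 pos [470.401  18.597 284.62 ] op 0.849 ff 0.0 F [-0.144 -0.225  0.805] q6 1.61
tongue (array([598.467, 116.216], dtype=float32), (np.float32(39.930416), np.float32(16.707806)), np.float32(-0.53871465)) sel 1.1780818
tray (array([551.533,   6.391], dtype=float32), (np.float32(164.49472), np.float32(132.21095)), np.float32(-0.14517605))
```

View pics/w2c.png

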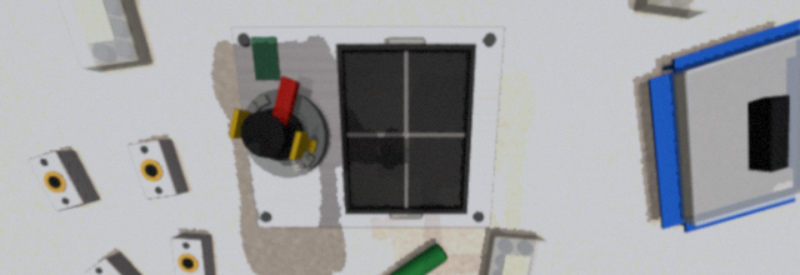

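```bash
cat >> h.py <<'E'
def block_at(xy,name=None,H=230):
    """look from above at the block nearest xy; centre, size, heading"""
    look(xy,0,H,26); im,cal=shot("wrist",name); best=None
    for d in robot.outline_of("wrist","block1"):
        if d["conf"]<.3 or d["region"].sum()<300: continue
        r=rect(d["region"],cal,26); e=np.hypot(*(r[0]-xy))
        if 52<r[1][0]<72 and 30<r[1][1]<46 and (best is None or e<best[0]): best=(e,r)
    # brass bush as a second measure of the centre
    h,s,v=hsv(im); m=((abs(h-20)<9)&(s>110)&(v>90)).astype(np.uint8); m[230:]=0
    n,l,q,ce=cv2.connectedComponentsWithStats(m); b=[unproj([ce[k]],cal,26)[0] for k in range(1,n) if q[k,4]>20]
    bush=min(b,key=lambda p:np.hypot(*(p-xy))) if b else None
    return best and best[1],bush
E
python3 - <<'E'
from h import *
for i,xy in enumerate([(558.9,393.2),(554.2,282.4),(431.1,381.6),(445.6,279.7)]):
    print(block_at(np.array(xy),f"b{i}"))
st()
E
python3 -c "
import cv2,numpy as np
cv2.imwrite('pics/b.png',np.vstack([np.hstack([cv2.imread(f'pics/b{i}.png')[:250,120:520] for i in (0,1)]),np.hstack([cv2.imread(f'pics/b{i}.png')[:250,120:520] for i in (2,3)])]))"
```

```text
((array([560.265, 397.983], dtype=float32), (np.float32(61.14958), np.float32(37.055664)), np.float32(0.12063074)), array([560.785, 397.951]))
((array([555.707, 285.44 ], dtype=float32), (np.float32(59.67614), np.float32(36.696243)), np.float32(-0.018529654)), array([556.332, 285.775]))
((array([432.69 , 383.573], dtype=float32), (np.float32(59.717567), np.float32(35.959476)), np.float32(0.41541648)), array([433.474, 383.577]))
((array([446.813, 281.669], dtype=float32), (np.float32(60.094624), np.float32(36.384445)), np.float32(-0.21541607)), array([447.043, 282.03 ]))
t14.6 pos [364.719 279.84  127.22 ] op 0.849 ff 0.0 F [ 0.124 -0.296 -0.381] q6 2.07
```

View pics/b.png

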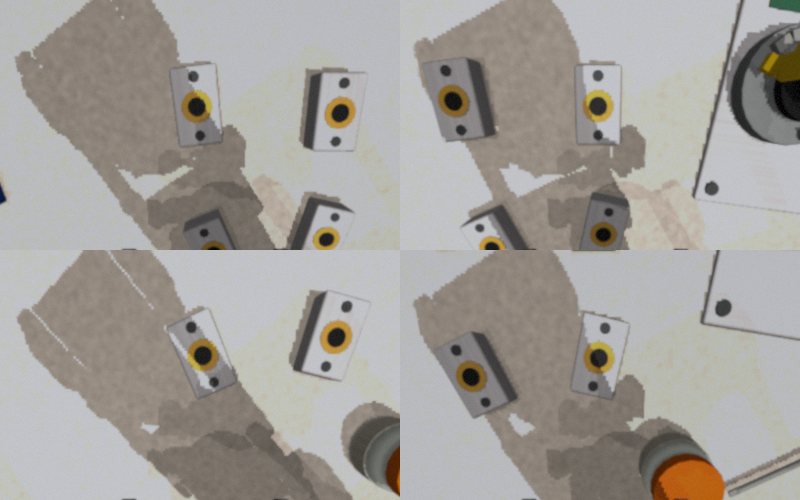

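The four crops show the blocks at the bush centres I measured. Outline and bush agree within 1 mm, and the sizes match 60x36. Placing the first one.

```bash
cat >> h.py <<'E'
def load(xy,bay):
    r,bush=block_at(np.array(xy)); print("block",r,bush)
    assert r and bush is not None and np.hypot(*(r[0]-bush))<3
    c,a=r[0],r[2]
    robot.set_gripper(0.72); robot.goto([*c,110],quat(a))
    if robot.move_linear([*c,20],max_force=12): print("contact!"); st(); robot.move_linear([*c,110]); return
    robot.set_gripper(0.0); o1=st()["opening"]
    robot.move_linear([*c,150],rate=200); st()
    p=fx(bay); robot.goto([*p,150],quat(TH)); o2=st()["opening"]
    if abs(o2-o1)>.03: print("GRIP CHANGED"); return
    robot.move_linear([*p,60],rate=150); o3=st()["opening"]
    if abs(o3-o1)>.03: print("GRIP CHANGED"); return
    print("stop",robot.move_linear([*p,41.5],rate=40,max_force=8)); st()
    robot.set_gripper(o1+.11); robot.move_linear([*p,150],rate=200); st()
E
python3 - <<'E'
from h import *
load((555.7,285.5),(40,-29.5))
look(FC,TH,250,34); im,cal=shot("wrist","p1"); cv2.imwrite("pics/p1c.png",im[:230,100:540,::-1])
E
```

```text
block (array([555.801, 285.492], dtype=float32), (np.float32(59.09767), np.float32(35.917427)), np.float32(0.00067961216)) [556.039 285.446]
t17.0 pos [556.804 285.934  21.647] op 0.401 ff 62.0 F [-0.33   0.954  6.182] q6 1.93
t17.8 pos [554.744 285.075 148.626] op 0.400 ff 61.1 F [ 0.834 -0.022 -2.107] q6 1.93
t19.0 pos [586.727 -27.315 149.653] op 0.405 ff 61.1 F [-0.875 -0.288 -1.12 ] q6 1.55
t19.7 pos [587.548 -27.923  60.599] op 0.405 ff 61.1 F [ 0.199 -0.08  -2.105] q6 1.55
stop True
t20.2 pos [586.994 -28.492  43.607] op 0.404 ff 61.9 F [-0.586 -0.016  4.624] q6 1.55
t21.1 pos [585.956 -28.263 149.114] op 0.513 ff 0.0 F [-0.452  0.694 -0.474] q6 1.55
```

View pics/p1c.png

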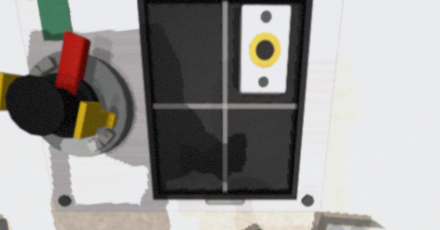

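The first block lies flat in its bay, bush at (265,50) in the crop. On to the others.

Run:
```python
from h import *
for b,bay in (((446.9,281.8),(-40,-29.5)),((560.5,398),(40,29.5)),((433,383.6),(-40,29.5))):
    load(b,bay)
look(FC,TH,330,34); im,cal=shot("wrist","p4"); cv2.imwrite("pics/p4c.png",im[:230,100:540,::-1])
```

```text
block (array([446.36 , 282.009], dtype=float32), (np.float32(60.14916), np.float32(36.15484)), np.float32(-0.224635)) [447.012 281.809]
t24.8 pos [447.168 282.465  21.375] op 0.407 ff 61.4 F [-0.798 -0.382  6.965] q6 2.23
t25.6 pos [445.355 281.539 148.901] op 0.406 ff 60.4 F [-0.606 -0.41  -2.524] q6 2.23
t26.7 pos [507.316 -15.903 149.479] op 0.411 ff 60.4 F [ 0.081  0.173 -0.965] q6 1.55
t27.5 pos [508.339 -16.315  60.512] op 0.406 ff 60.4 F [ 0.357  0.398 -2.011] q6 1.55
stop True
t27.9 pos [507.85  -16.846  43.378] op 0.403 ff 61.2 F [-1.599  0.441  4.699] q6 1.55
t28.9 pos [506.831 -16.635 149.221] op 0.516 ff 0.0 F [-0.091  0.845 -0.654] q6 1.55
block (array([437.516, 384.502], dtype=float32), (np.float32(67.386024), np.float32(38.42417)), np.float32(0.41185188)) [560.703 397.889]Traceback (most recent call last):
  File "<stdin>", line 3, in <module>
  File "h.py", line 60, in load
    assert r and bush is not None and np.hypot(*(r[0]-bush))<3
           ^^^^^^^^^^^^^^^^^^^^^^^^^^^^^^^^^^^^^^^^^^^^^^^^^^^
AssertionError
```

The network missed that block once and my check caught it. Retrying.

Run:
```python
from h import *
for b,bay in (((433,383.6),(-40,29.5)),((558,396),(40,29.5))):
    for k in range(3):
        try: load(np.array(b)+3*k,bay); break
        except AssertionError: print("retry")
look(FC,TH,330,34); im,cal=shot("wrist","p4"); cv2.imwrite("pics/p4c.png",im[:230,100:540,::-1])
```

```text
block (array([432.782, 383.828], dtype=float32), (np.float32(60.41022), np.float32(36.45403)), np.float32(0.40888214)) [433.611 383.717]
t33.2 pos [433.624 384.452  21.488] op 0.409 ff 61.6 F [-0.263  0.187  5.675] q6 1.77
t34.0 pos [431.906 383.171 148.818] op 0.404 ff 60.7 F [-1.466 -0.52  -2.15 ] q6 1.77
t35.3 pos [516.115  42.481 149.716] op 0.405 ff 60.7 F [-0.302  0.411 -2.115] q6 1.66
t36.0 pos [516.928  42.059  60.498] op 0.406 ff 60.7 F [-0.149  0.21  -0.802] q6 1.66
stop True
t36.5 pos [516.448  41.566  43.506] op 0.402 ff 61.6 F [-1.125  0.442  5.109] q6 1.66
t37.4 pos [515.399  41.64  149.204] op 0.519 ff 0.0 F [-0.287  0.472 -0.247] q6 1.66
block (array([560.393, 398.271], dtype=float32), (np.float32(60.137257), np.float32(36.465363)), np.float32(0.10416794)) [560.732 397.912]
t40.7 pos [561.345 398.845  21.779] op 0.409 ff 62.0 F [-0.257  0.398  5.558] q6 1.98
t41.5 pos [559.376 397.638 148.438] op 0.407 ff 61.2 F [ 0.66  -0.102 -1.337] q6 1.98
t42.9 pos [595.54   31.01  149.862] op 0.403 ff 61.2 F [-0.917  0.202 -1.842] q6 1.65
t43.6 pos [596.148  30.437  60.58 ] op 0.408 ff 61.2 F [ 0.711  0.374 -1.284] q6 1.65
stop True
t44.1 pos [595.635  29.921  43.736] op 0.409 ff 62.0 F [-0.225  0.009  4.174] q6 1.65
t45.0 pos [594.538  30.014 149.093] op 0.522 ff 0.0 F [ 0.123  0.547 -0.207] q6 1.65
```

View pics/p4c.png

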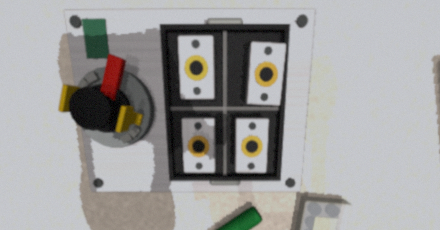

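The block at (40,-29.5) has been knocked: its bush is at (266,74) in the crop, skewed towards the -y wall. I'll look closer to see whether it still lies flat.

```bash
cat >> h.py <<'E'
def tray_blocks(p,name,H=200):
    look(fx(p),TH,H,48); im,cal=shot("wrist",name)
    for d in robot.outline_of("wrist","block1"):
        if d["conf"]<.3 or d["region"].sum()<600: continue
        r=rect(d["region"],cal,48); f=(r[0]-FC)@np.array([[np.cos(TH),-np.sin(TH)],[np.sin(TH),np.cos(TH)]])
        print("conf %.2f fixture"%d["conf"],f,"size",np.array(r[1]),"yaw %.2f"%(r[2]-TH))
    return im
E
python3 - <<'E'
from h import *
im=tray_blocks((30,-32),"k"); cv2.imwrite("pics/kc.png",cv2.resize(im[:240,200:500,::-1],None,fx=2.4,fy=2.4))
E
```

```text
conf 0.94 fixture [-37.896  26.659] size [62.761 40.017] yaw -0.01
conf 0.89 fixture [ 33.101 -43.086] size [60.656 36.448] yaw -0.05
conf 0.69 fixture [39.328 26.308] size [59.541 39.621] yaw 0.00
```

View pics/kc.png

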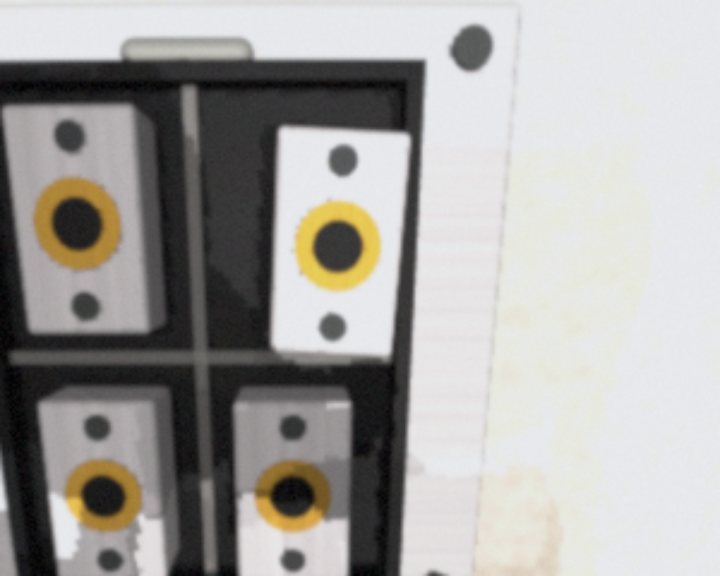

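It seems to lie flat at (33,-43), but hard against the wall and close to the rib, so I'll regrip it high and recentre it.

Run:
```python
from h import *
c=fx((33.1,-43.1)); q=quat(TH-.05)
robot.set_gripper(.7); robot.goto([*c,110],q)
print(robot.move_linear([*c,47],rate=80,max_force=10)); st()
robot.set_gripper(0); o=st()["opening"]
robot.move_linear([*c,80],rate=80); st()
p=fx((40,-29.5)); robot.move_linear([*p,80],quat(TH),rate=60)
print(robot.move_linear([*p,43],rate=40,max_force=8)); st()
robot.set_gripper(o+.11); robot.move_linear([*p,150]); st()
im=tray_blocks((0,0),"k2",H=300); cv2.imwrite("pics/k2c.png",im[:240,100:540,::-1])
```

```text
False
t48.1 pos [578.396 -40.923  47.434] op 0.695 ff 0.0 F [-0.583  0.376 -0.208] q6 1.58
t48.4 pos [578.626 -40.516  47.925] op 0.403 ff 61.6 F [0.353 2.367 3.854] q6 1.58
t49.0 pos [577.681 -41.014  79.893] op 0.404 ff 60.9 F [ 0.382  0.242 -1.841] q6 1.58
True
t50.1 pos [586.288 -28.429  47.943] op 0.406 ff 61.6 F [-0.492 -0.21   4.778] q6 1.55
t51.2 pos [586.043 -28.267 149.171] op 0.514 ff 0.0 F [-0.04  -0.023 -0.588] q6 1.55
conf 0.98 fixture [-39.776 -29.737] size [59.853 36.569] yaw 0.00
conf 0.95 fixture [ 38.488 -29.401] size [61.583 37.252] yaw 0.01
conf 0.87 fixture [-39.823  28.457] size [59.882 36.447] yaw -0.00
conf 0.67 fixture [38.866 28.704] size [60.725 38.085] yaw -0.01
```

View pics/k2c.png

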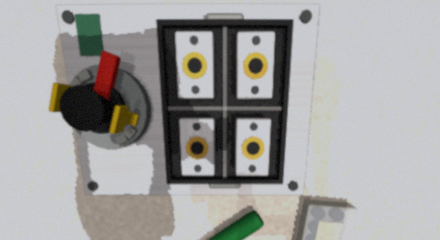

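All four blocks sit flat and square in their bays. Next the cover.

```bash
cat >> h.py <<'E'
def cover(xy,psi,name=None,z0=0,H=300,show=True):
    look(xy,psi,H,67+z0); im,cal=shot("wrist",name); h,s,v=hsv(im)
    near=np.zeros(v.shape,bool); near[:235,100:540]=1
    cen=np.zeros(v.shape,bool); cen[30:190,250:400]=1
    a=rect((v<55)&cen,cal,67+z0); b=rect((abs(h-110)<14)&(s>130)&(v>60)&near,cal,22+z0,1)
    print("handle",a[0],np.array(a[1]),"%.3f"%a[2],"| blue",b[0],np.array(b[1]),"%.3f"%b[2]); return a,b,im
E
python3 - <<'E'
from h import *
robot.goto([450,-150,250],quat(0))
a,b,im=cover(np.array([499,-345]),0,"c1")
a,b,im=cover(a[0],a[2],"c2"); cv2.imwrite("pics/c2c.png",im[:300,:,::-1])
st()
E
```

```text
handle [ 501.498 -347.298] [67.941 16.246] 0.158 | blue [ 513.986 -424.744] [164.087  17.677] 0.160
handle [ 501.947 -347.358] [66.914 16.156] 0.166 | blue [ 514.024 -424.7  ] [163.328  17.916] 0.158
t53.9 pos [ 420.916 -358.492  238.167] op 0.514 ff 0.0 F [-0.769  0.487  0.576] q6 0.58
```

View pics/c2c.png

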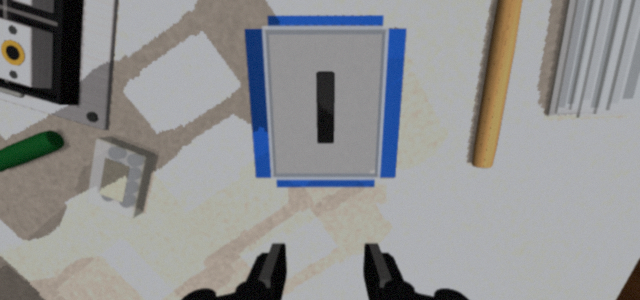

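The wrist view shows the cover with its handle centred at (325,107) and the blue sides at x of about 257 and 393, so the handle is at the cover's middle. Its pose is (501.9, -347.4) with yaw 0.16. Picking it up and checking it above the tray.

Run:
```python
from h import *
c=[501.9,-347.4]; q=quat(.16)
robot.set_gripper(.55); robot.goto([*c,110],q); print(robot.move_linear([*c,60],rate=80,max_force=10)); st()
robot.set_gripper(0); st()
robot.move_linear([*c,165],rate=120); st()
p=fx((.3,.5))
robot.goto([*fx((0,-150)),165],quat(TH)); st()
robot.move_linear([*p,165],rate=100); st()
robot.move_linear([*p,125],rate=80); robot.sleep(.3); st(); im,_=shot("wrist","h1"); cv2.imwrite("pics/h1.png",im[:,:,::-1])
```

```text
False
t55.5 pos [ 502.158 -347.731   60.355] op 0.548 ff 0.0 F [0.063 0.319 0.066] q6 0.69
t55.9 pos [ 502.22  -347.514   60.727] op 0.200 ff 59.2 F [0.256 1.145 3.823] q6 0.69
t56.9 pos [ 501.295 -346.909  163.962] op 0.194 ff 58.6 F [-0.152 -0.148 -3.236] q6 0.69
t57.8 pos [ 529.89  -142.611  164.79 ] op 0.196 ff 58.6 F [-0.179 -0.711 -3.896] q6 1.33
t59.4 pos [551.845   6.478 164.976] op 0.197 ff 58.6 F [-0.492 -0.51  -2.61 ] q6 1.60
t60.4 pos [552.166   7.052 125.501] op 0.197 ff 58.6 F [-0.27  -0.485 -2.76 ] q6 1.60
```

View pics/h1.png

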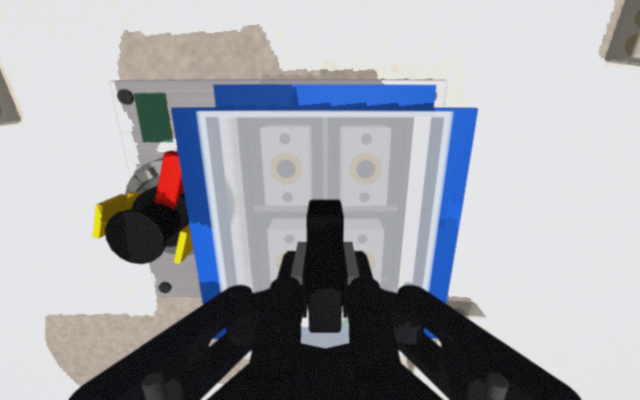

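The cover hangs level and square over the tray, with the blocks visible through the dome. Lowering it and pressing.

Run:
```python
from h import *
p=fx((.3,.5))
print(robot.move_linear([*p,92],rate=60,max_force=10)); st()
print(robot.move_linear([*p,85],rate=20,max_force=10)); st()
print(robot.move_linear([*p,74.5],rate=20,max_force=35)); st()
robot.sleep(.3); st()
```

```text
False
t61.1 pos [551.961   7.068  91.848] op 0.197 ff 58.6 F [ 0.55   0.455 -3.177] q6 1.60
False
t61.6 pos [552.278   7.     85.501] op 0.194 ff 59.3 F [-0.053  0.756  2.86 ] q6 1.60
False
t62.3 pos [551.435   7.182  76.681] op 0.198 ff 62.0 F [-5.494  0.947 18.711] q6 1.60
t62.6 pos [551.397   7.156  76.676] op 0.199 ff 62.0 F [-5.636  0.775 18.373] q6 1.60
```

Run:
```python
from h import *
p=fx((.3,.5))
robot.move_linear([*p,73],rate=20,max_force=20); st()
robot.set_gripper(.5); robot.move_linear([*p,160],rate=100); st()
a,b,im=cover(FC,TH,"d1",z0=16); 
cv2.imwrite("pics/d1c.png",im[:240,80:560,::-1])
im2=robot.read_camera("scene"); cv2.imwrite("pics/d1s.png",cv2.resize(im2[160:270,290:440,::-1],None,fx=5,fy=5,interpolation=2))
```

```text
t62.8 pos [551.386   7.162  76.639] op 0.194 ff 63.3 F [-9.582  1.076 27.845] q6 1.60
t64.2 pos [551.348   7.09  159.358] op 0.497 ff 0.0 F [ 0.38   0.379 -0.476] q6 1.60
handle [550.767   6.637] [66.869 16.262] -0.138 | blue [538.958 -70.735] [165.558  17.873] -0.144
```

View pics/d1c.png

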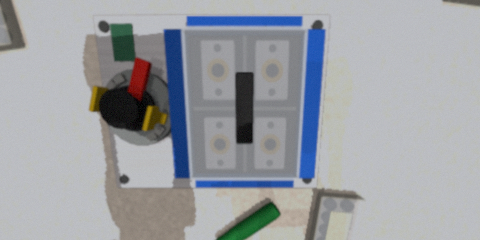

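Run:
```python
import cv2,numpy as np
for n in("c2","d1"):
    h,s,v=[x.astype(int) for x in cv2.split(cv2.cvtColor(cv2.imread(f"pics/{n}.png"),cv2.COLOR_BGR2HSV))]
    m=((abs(h-110)<14)&(s>130)&(v>60)).astype(np.uint8); m[235:]=0; m[:,:200]=0; m[:,450:]=0
    k,l,q,c=cv2.connectedComponentsWithStats(m)
    print(n,[list(q[i])+list(c[i].round(1)) for i in range(1,k) if q[i,4]>200])
```

```text
c2 [[np.int32(268), np.int32(16), np.int32(115), np.int32(9), np.int32(1023), np.float64(325.4), np.float64(20.0)], [np.int32(381), np.int32(29), np.int32(25), np.int32(148), np.int32(2249), np.float64(392.4), np.float64(100.5)], [np.int32(245), np.int32(30), np.int32(25), np.int32(147), np.int32(2173), np.float64(257.7), np.float64(101.6)], [np.int32(277), np.int32(180), np.int32(97), np.int32(7), np.int32(526), np.float64(323.0), np.float64(183.0)]]
d1 [[np.int32(267), np.int32(17), np.int32(115), np.int32(9), np.int32(1000), np.float64(324.5), np.float64(20.9)], [np.int32(380), np.int32(29), np.int32(25), np.int32(150), np.int32(2274), np.float64(391.4), np.float64(101.4)], [np.int32(244), np.int32(30), np.int32(25), np.int32(148), np.int32(2197), np.float64(256.4), np.float64(101.7)], [np.int32(276), np.int32(181), np.int32(97), np.int32(6), np.int32(581), np.float64(323.9), np.float64(183.5)]]
```

View pics/d1s.png

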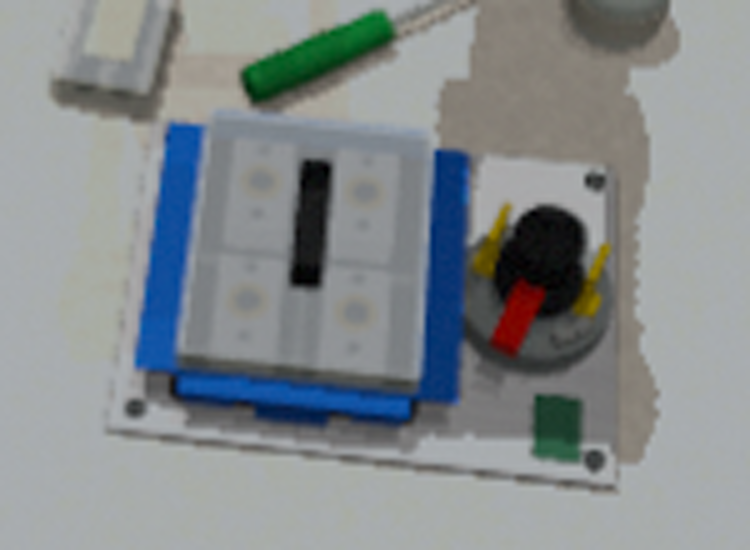

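The cover sits level: the rim strips on both sides keep the scale they had on the bench, to within 2 px. It is 16 mm up, so it is home. Relocking the selector now.

Run:
```python
from h import *
robot.goto([*fx([0,128]),200],quat(TH+1.2+np.pi/2))
turn(1.2,0.02)
look(FC,TH,380,34); im,cal=shot("wrist","e1"); H,S,V=hsv(im); st()
red=((H<8)|(H>172))&(S>150)&(V>70); red[230:]=0; r=rect(red,cal,52,1); print("tongue",r,"sel",r[2]-TH-np.pi/2)
m=(abs(H-27)<9)&(S>110); m[140:]=0; m[:,:185]=0
n,l,q,ce=cv2.connectedComponentsWithStats(m.astype(np.uint8)); print([(q[k],unproj([ce[k]],cal,78)) for k in range(1,n) if q[k,4]>30])
cv2.imwrite("pics/e1c.png",cv2.resize(im[:200,150:450,::-1],None,fx=2.6,fy=2.6,interpolation=2))
```

```text
t68.5 pos [571.461 133.399  67.398] op 0.897 ff 0.0 F [ 0.374 -0.496 -0.585] q6 -0.94
t68.9 pos [571.401 133.19   67.95 ] op 0.531 ff 5.8 F [ 0.202 -1.4    5.672] q6 -0.94
t70.5 pos [569.406 131.828  67.396] op 0.526 ff 6.5 F [-3.236 -4.548  5.643] q6 0.24
t71.1 pos [570.835 133.635  66.358] op 0.850 ff 0.0 F [-0.185 -0.15  -0.596] q6 0.24
t72.8 pos [470.281  18.787 283.931] op 0.854 ff 0.0 F [ 0.626 -0.424 -0.887] q6 1.61
tongue (array([565.43 ,  99.446], dtype=float32), (np.float32(41.477413), np.float32(15.117371)), np.float32(1.4234196)) sel -0.0013767481
[(array([197,  76,  31,  12, 247], dtype=int32), array([[595.934, 123.004]])), (array([205, 126,  28,  11, 186], dtype=int32), array([[541.894, 128.809]]))]
```

View pics/e1c.png

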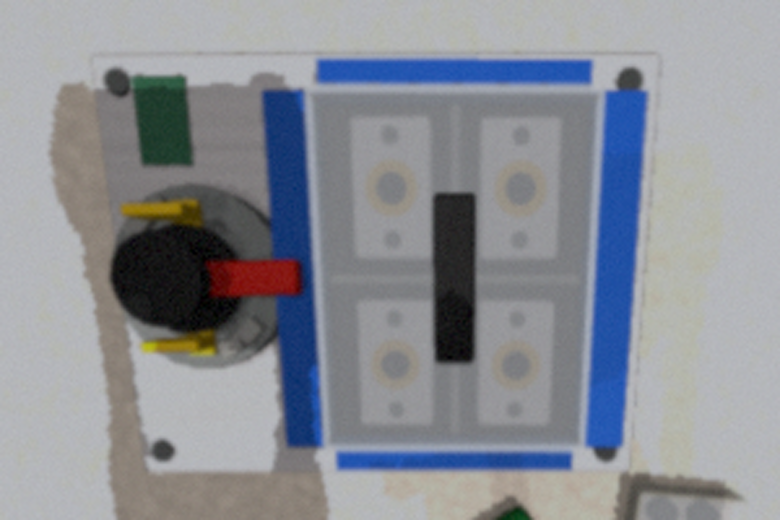

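The tongue lies over the cover's rim at (285,278), selector angle about 0. The tabs stand as far apart as at the start (54.3 vs 54.5 mm), so they are sprung out and locked.

```bash
python3 -c "
from station import robot
print(robot.job_done())"
```

```text
the job is handed in; nothing more can be done
None
```

The job is done and handed in: four blocks lie flat in the tray's bays (one was knocked aside and I recentred it), the cover is snapped home, and the selector is locked with its tongue over the rim and tabs out, at about 73 s of the 208 s allowed.

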